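Roll the flask tally up to three

ROBOT

A 6-joint arm with a two-finger parallel gripper is mounted at the origin on a cart in front of the work surface, level with it; the furniture and walls round the work are solid. World frame = base frame: x ahead of the robot, y to its left, z up, the work surface at z = 0. Lengths are in m, angles in degrees, forces in N, time in s.
With the tool pointing down it reaches from about 0.275 to 0.875 m from the base axis. Payload 12.5 kg.
Tool frame: the origin (TCP) lies at the very end of the fingers, on their centre line; the grasp point (between the pads) lies tcp_to_grasp behind it (tcp_to_grasp is the distance from the TCP to the grasp point, in m); z points along the fingers, x is the direction in which the jaws open and shut, and the axes are right-handed (so a half turn about z gives the same grasp; the last joint's range is limited). The gripper opens to 85 mm and grips with 20 to 120 N. Pads are 22 mm wide; open, the fingers measure 114 mm over their backs; the gripper's body (76 mm by 85 mm) begins 54 mm behind the grasp point. The pads swing forward as they close: fully open they stand 13 mm farther back than shut.
Start: joints at [61.329, 20.094, 94.641, -0, 65.266, -4.847], TCP at [0.222, 0.503, 0.197] pointing down, gripper open.
Joint ranges: [-157.81, 157.81], [-45, 120.19], [0.68, 151.7], [-89.99, 269.99], [4.06, 180], [-164.3, 164.3]. Speed limits (degrees/s): [127.2, 127.2, 159.86, 180, 180, 180].

INTERFACE

Orientations are given as [roll, pitch, yaw] about the fixed x, y, z axes, in that order (R = Rz(yaw) Ry(pitch) Rx(roll)).
In Python, from workcell import read_state, read_camera, sign_off, tcp_to_grasp gives the robot as it stands.
- The arm moves only by the tool arm_command, never from a script. Its argument "deltas" is a list of rows, each a list of 3 entries, a list of its own where there are three numbers: the shift along the tool's x, y, z in mm, then the turn about the tool's z in rad, then the opening, from 0 (shut) to 1 (fully open). In form: [[[dx, dy, dz], spin, claw], ...]. A call has exactly 5 rows; each row is the pose to reach, as a shift and turn from the pose commanded when the call began, along the tool's axes at that moment; what a row does not reach only later rows make up. A row lasts 1/12 s, in which the tool goes at most 41.7 mm and 7.16 degrees, less where a joint would pass 70% of its speed; a pose out of reach is approached as far as the arm can. A call with a gripper value outside its range is refused whole. The fingers move at their own pace and stop on an object; "force" is the grip in N (left out, the last holds). Time passes only in rows, so rows that repeat a pose let the fingers close, or fill a call up. It gives the time, the measured TCP pose, the force and the opening at its end, in the units of the state.
- read_state(): the state, without advancing time (a new reading comes with each control period).
- read_camera(name): name is "side" or "top"; returns a dict with "image" (420x560x3 uint8, red, green, blue), "camera_matrix" (3x3 intrinsics, pixels), "rvec" (rotation vector, rad) and "tvec" (3), from world to camera coordinates, as OpenCV has them. Camera axes: x right, y down, z forward; pixel columns grow to the right and rows downward; lengths in m; the calibration is good to about 2 mm. A picture is of the moment at which its call begins. There is no depth.
- sign_off(): hands the job in, once; it reports no verdict.
The state is a dict: "clock": time; "joint_positions": joint angles; "qvel": joint speeds; "effort": joint torques, N m; "eef_pos": TCP position; "eef_rot": TCP orientation; "wrist_force": force on the tool from outside, world axes, zero at the start; "ft_torque": the same for the moment, N m; "gripper_width": opening from 0.0 (shut) to 1.0 (fully open).
Only numpy, scipy, OpenCV 4.12 (cv2) and the standard library are available. Lean on these libraries where they do the work, as an engineer would, in place of code of your own. Each camera call takes 0.05 s, during which the arm holds its last target. There are 200 camera calls.

TASK

Two tally counters stand on the bench. On the one with the wide wheel, roll the wheel up ridge by ridge (its top going away from you) until the face with three studs looks straight up. Leave the narrow-wheeled counter at its setting and the amber flask between the counters standing where it is.

Things in the scene. Friction and masses are not known exactly. Their poses are not given: they have to be found in the camera images.
- wide_axle (a point): Centre of the 64 mm wide white wheel, on its axle 75 mm above the bench, fixed to the immovable grey housing (170x100 mm, 80 mm high, side fins to 106 mm). x: level, square to the axle, away from the robot; y: along the axle. Wheel: drum of 46 mm radius, six ridges 60 degrees apart across its full width, 7 mm thick, out to 68 mm radius; on each face between them 1 to 6 black studs, 1.5 mm high.
- wide_wheel (a joint): Wide wheel's angle, rad. 0: three studs straight up, ridges 30 degrees either side of vertical. Grows as the wheel's top moves away from the robot (+x of the axle point); each pi/3 brings up the next face with one stud more (two studs up at -pi/3). Starts between -2.1 and -0.9, not always at a whole face. No clicks: 2 to 3 N on a ridge turns it, friction holds it; stops at +-2.9.
- narrow_face (a point): Bystander: point on the drum of the other counter's wheel (32 mm wide, else alike; axle 75 mm above the bench; housing 170x68x80 mm), in the middle of its three-stud face; turns with that wheel.
- flask_mid (a point): Bystander: centre, half-way up, of a loose conical glass flask with amber broth, 52 mm across, 85 mm high, standing upright (z up) between the two counters, toward their far ends.
There are look-alikes about, which are no part of the job. What is shaped like the part that bears wide_axle but turquoise is not meant.

How it is judged (in metres and radians):
At the end, for the whole second after the job is handed in: The wide wheel is at rest with its three-stud face straight up (joint within 0.22 rad, about 12 degrees, of 0); the narrow wheel has not been turned (its face point within 12 mm of its start) and the amber flask stands upright within 30 mm of its start (value of joint wide_wheel between -0.22 and 0.22 rad and velocity of joint wide_wheel between -0.05 and 0.05 rad/s and distance of narrow_face from where it was at the start of the episode below 0.012 m and distance of flask_mid from where it was at the start of the episode below 0.03 m and angle between flask_mid's own z axis and vertical below 0.2 rad); the robot touches nothing.
It fails at once if the narrow counter's wheel is turned (its face point moves over 12 mm) (distance of narrow_face from where it was at the start of the episode above 0.012 m).
It fails at once if the amber flask is tipped over (angle between flask_mid's own z axis and vertical above 0.5 rad).
It also fails if it takes over 35 s, if anything falls off the work surface, if the arm or the gripper's body presses on something with over 40 N, if the wrist force passes 120 N, or if a joint passes its speed limit or range.

## Working session

There is one attempt and no reset: what is moved stays moved. The work goes in short steps, Python scripts to look and compute and a tool call to move; the robot and the scene stay as the last step left them, time stands still between calls to the robot, and variables do not carry over. Pictures are saved under pics/ and viewed, about 8 in all and at most 12, crops included, and the job is handed in when it is done.

Besides the shell and the picture viewer there is one more tool, called after "Emit:" as name(argument=value, ...) on one line, values as JSON. arm_command: Moves the arm, as the interface text tells. Its arguments: {"type":"object","properties":{"deltas":{"type":"array","items":{"type":"array"}},"force":{"type":"number"}},"required":["deltas"]}

```bash
mkdir -p pics; cat > h.py <<'E'
import numpy as np, cv2
from workcell import *
def cam(n):
    c=read_camera(n); R=cv2.Rodrigues(np.array(c["rvec"],float))[0]; t=np.array(c["tvec"],float).ravel()
    return c["image"],np.array(c["camera_matrix"],float),R,t
def ray(c,u,v,z):
    _,K,R,t=c; d=R.T@np.linalg.solve(K,[u,v,1]); o=-R.T@t
    return o+d*(z-o[2])/d[2]
def proj(c,p):
    q=c[1]@(c[2]@np.asarray(p,float)+c[3]); return q[:2]/q[2]
def save(c,n): cv2.imwrite("pics/"+n,c[0][...,::-1])
E
python3 - <<'E'
from h import *
for n in("top","side"):
    c=cam(n); save(c,n+"0.png"); print(n,"pos",-c[2].T@c[3],"fwd",c[2][2],c[1][0,0])
print(read_state(),tcp_to_grasp)
E
```

```text
top pos [ 0.32942852 -0.0678663   1.47024757] fwd [ 0.19326657 -0.01917819 -0.98095883] 509.9000126998048
side pos [ 0.2152977  -0.79229368  0.42877853] fwd [ 0.45055166  0.80243875 -0.39127389] 397.78700465513555
{'clock': 0.1, 'joint_positions': array([ 6.13320283e+01,  2.01211512e+01,  9.46713962e+01, -7.55201701e-04,
        6.52661025e+01, -4.84694729e+00]), 'qvel': array([-0.03454547, -0.09737929, -0.04561111, -0.07137004, -0.08802641,
        0.03479118]), 'effort': array([ 2.14793668e-03, -5.06839550e+01, -2.91874802e+01, -2.48063236e-05,
        2.62954643e-03,  1.05888145e-05]), 'eef_pos': array([0.22195784, 0.50287427, 0.19622574]), 'eef_rot': array([-1.79995728e+02,  5.84981062e-02,  6.61792941e+01]), 'wrist_force': array([-0.20592542, -0.10455329, -0.03433983]), 'ft_torque': array([-0.01235896, -0.01522529, -0.05479738]), 'gripper_width': 0.9984196827911448} 0.0187
```

View pics/top0.png

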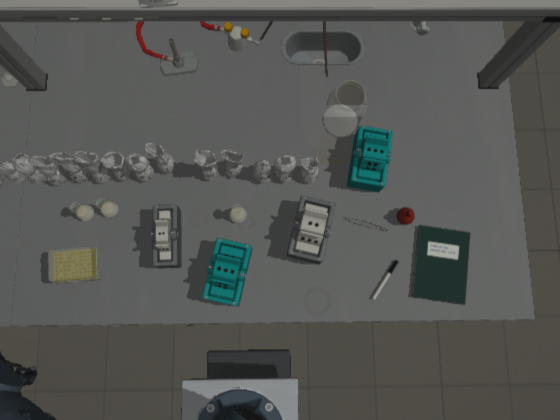

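View pics/side0.png

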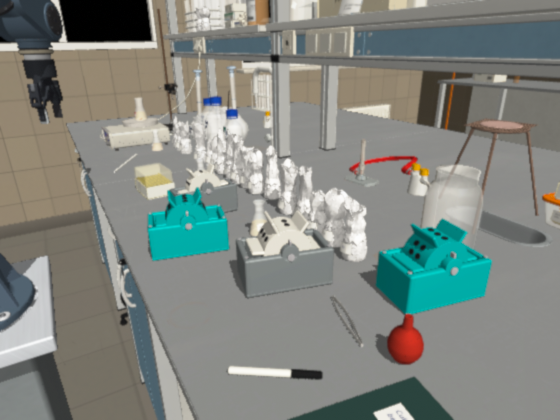

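The top view shows the wide grey counter at about (312,229), the narrow grey one at (166,236), the flask at (238,214) and a turquoise look-alike at (228,271). Next I'll measure the wide counter and zoom in on its wheel.

```bash
python3 - <<'E'
from h import *
t=cam("top"); s=cam("side")
a=cv2.resize(t[0][185:275,270:360],(400,400),interpolation=cv2.INTER_CUBIC)
b=cv2.resize(s[0][200:300,225:345],(480,400),interpolation=cv2.INTER_CUBIC)
cv2.imwrite("pics/z1.png",np.hstack([np.clip(a*1.5,0,255).astype(np.uint8),b])[...,::-1])
# white wheel mask in top view
hsv=cv2.cvtColor(t[0],cv2.COLOR_RGB2HSV)
for nm,(x0,y0,x1,y1) in dict(wide=(285,190,340,268),narrow=(148,200,186,272)).items():
    m=np.zeros(hsv.shape[:2],np.uint8); sub=hsv[y0:y1,x0:x1]
    m[y0:y1,x0:x1]=((sub[...,2]>120)).astype(np.uint8)
    m=cv2.morphologyEx(m,cv2.MORPH_CLOSE,np.ones((7,7)))
    cs=max(cv2.findContours(m,0,2)[0],key=cv2.contourArea)
    r=cv2.minAreaRect(cs); print(nm,r)
    for q in cv2.boxPoints(r): print(q, ray(t,*q,.11).round(3))
    print("centre",ray(t,*r[0],.12))
    g=hsv[y0:y1,x0:x1]; 
print("bench gray",hsv[260,345],"housing",hsv[250,297])
print("flask",ray(t,238,214,.05),ray(t,238,214,.0))
E
```

```text
wide ((312.1727600097656, 228.37445068359375), (23.301025390625, 46.13880920410156), 13.392496109008789)
[295.49573 248.11801] [ 0.498 -0.155  0.11 ]
[306.18243 203.23389] [ 0.62  -0.187  0.11 ]
[328.8498  208.63089] [ 0.605 -0.248  0.11 ]
[318.1631  253.51501] [ 0.482 -0.216  0.11 ]
centre [ 0.5491109 -0.2003877  0.12     ]
narrow ((162.66397094726562, 234.5584259033203), (47.2352409362793, 13.845673561096191), 88.56790161132812)
[155.15305 211.1212 ] [0.602 0.223 0.11 ]
[168.99438 210.77516] [0.603 0.186 0.11 ]
[170.1749  257.99567] [0.474 0.179 0.11 ]
[156.33356 258.34167] [0.474 0.216 0.11 ]
centre [0.53618972 0.19923562 0.12      ]
bench gray [ 60   8 100] housing [75  8 64]
flask [0.60373182 0.00210022 0.05      ] [0.6133887 0.0045634 0.       ]
```

View pics/z1.png

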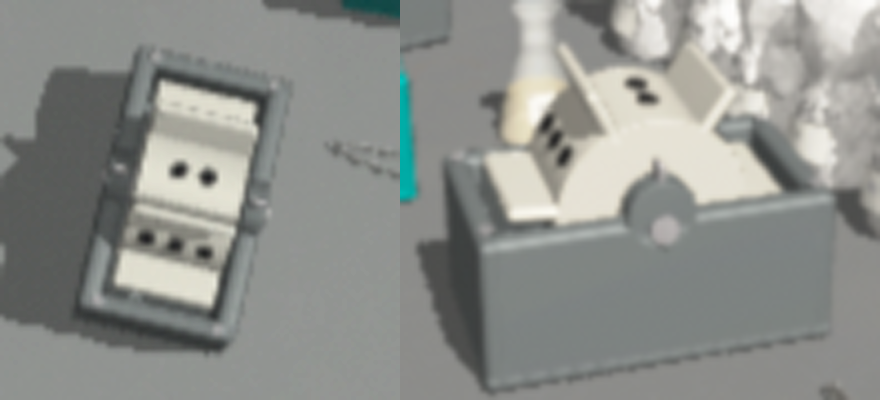

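The crop shows two studs nearly straight up, and the three-stud face below it on the robot's side. The wheel therefore needs about +60°, so I push the near ridge away from the robot. I'll triangulate the studs and the axle to get exact numbers.

```bash
cat > m.py <<'E'
from h import *
def tri(a,pa,b,pb):
    P=[c[1]@np.c_[c[2],c[3]] for c in(a,b)]
    X=cv2.triangulatePoints(P[0],P[1],np.array(pa,float).reshape(2,1),np.array(pb,float).reshape(2,1)).ravel(); return X[:3]/X[3]
def studs(c,x0,y0,x1,y1,th=75):
    s=c[0][y0:y1,x0:x1].max(2).astype(int)
    loc=cv2.morphologyEx(s.astype(np.uint8),cv2.MORPH_CLOSE,np.ones((7,7)))
    m=((loc-s)>60).astype(np.uint8)
    n,l,st,ce=cv2.connectedComponentsWithStats(m)
    w=(loc-s)
    out=[]
    for i in range(1,n):
        if 4<=st[i,4]<=40:
            ys,xs=np.where(l==i); k=w[ys,xs]
            out.append((round(x0+np.average(xs,weights=k),1),round(y0+np.average(ys,weights=k),1),int(st[i,4])))
    return out
E
python3 - <<'E'
from m import *
t=cam("top"); s=cam("side")
print("top",studs(t,295,205,330,252)); print("side",studs(s,252,208,322,256))
# housing rim corners from crop
for q in[(80,300),(140,45),(292,80),(232,345)]:
    print("rim",ray(t,270+q[0]/4.444-.4,185+q[1]/4.444-.4,.08).round(4))
for q in[(120,170),(262,203)]: print("disc",ray(t,270+q[0]/4.444-.4,185+q[1]/4.444-.4,.095).round(4))
print("axle end side",ray(s,225+265/4,200+230/4,.075).round(4))
print("two",tri(t,(313.1,223.6),s,(285.2,222.4)))
print("side tip far pix")
E
```

```text
top [(np.float64(309.7), np.float64(222.9), 9), (np.float64(316.4), np.float64(224.5), 12), (np.float64(302.2), np.float64(238.4), 5), (np.float64(309.0), np.float64(239.8), 4), (np.float64(295.9), np.float64(247.3), 20), (np.float64(315.5), np.float64(241.5), 4)]
side [(np.float64(277.0), np.float64(209.2), 5), (np.float64(294.4), np.float64(209.7), 10), (np.float64(288.6), np.float64(215.5), 16), (np.float64(308.4), np.float64(214.8), 5), (np.float64(267.4), np.float64(220.2), 12), (np.float64(284.9), np.float64(222.3), 32), (np.float64(261.2), np.float64(230.5), 9), (np.float64(304.2), np.float64(232.2), 4), (np.float64(263.2), np.float64(234.5), 9), (np.float64(315.1), np.float64(237.2), 11), (np.float64(256.5), np.float64(236.5), 4), (np.float64(265.7), np.float64(238.6), 10), (np.float64(288.5), np.float64(241.5), 4), (np.float64(263.1), np.float64(246.5), 9), (np.float64(320.6), np.float64(246.0), 6), (np.float64(257.7), np.float64(255.0), 12), (np.float64(274.7), np.float64(255.0), 8)]
rim [ 0.4905 -0.1351  0.08  ]
rim [ 0.6513 -0.1759  0.08  ]
rim [ 0.628  -0.2711  0.08  ]
rim [ 0.4618 -0.2281  0.08  ]
disc [ 0.5689 -0.1605  0.095 ]
disc [ 0.5475 -0.2476  0.095 ]
axle end side [ 0.5431 -0.2561  0.075 ]
two [ 0.5622113  -0.20330667  0.11947471]
side tip far pix
```

Emit:
arm_command(deltas=[[[-20, 20, -4], 0, 0], [[-48, 48, -4], 0, 0], [[-77, 77, -4], 0, 0], [[-106, 106, -4], 0, 0], [[-135, 134, -4], 0, 0]])

```text
clock: 0.72
eef_pos: [0.2903, 0.3238, 0.2007]
eef_rot: [180.0, -0.0, 66.2]
wrist_force: [0.9, 0.2, 0.6]
gripper_width: 0.301
```

Emit:
arm_command(deltas=[[[-29, 28.5, 0], 0, 0], [[-58, 57, 0], 0, 0], [[-87, 86, 0], 0, 0], [[-116, 115, 0], 0, 0], [[-145, 144, 0], 0, 0]])

```text
clock: 1.13
eef_pos: [0.3636, 0.1328, 0.2009]
eef_rot: [180.0, -0.0, 66.2]
wrist_force: [1.2, 1.4, 0.0]
gripper_width: -0.003
```

Emit:
arm_command(deltas=[[[-29, 28.5, 0], 0, 0], [[-58, 57, 0], 0, 0], [[-87, 86, 0], 0, 0], [[-116, 115, 0], 0, 0], [[-145, 144, 0], 0, 0]])

```text
clock: 1.55
eef_pos: [0.4368, -0.0583, 0.2009]
eef_rot: [180.0, -0.0, 66.2]
wrist_force: [1.1, 0.7, -0.1]
gripper_width: 0.001
```

Emit:
arm_command(deltas=[[[-29, 28.5, 0], -0.08, 0], [[-58, 57, 0], -0.164, 0], [[-87, 86, 0], -0.164, 0], [[-98, 97, 0], -0.164, 0], [[-98, 97, 0], -0.164, 0]])

```text
clock: 1.97
eef_pos: [0.4864, -0.1881, 0.2003]
eef_rot: [180.0, 0.0, 75.4]
wrist_force: [-0.4, 0.8, 0.8]
gripper_width: -0.0
```

Emit:
arm_command(deltas=[[[0, 0, 30], 0, 0], [[0, 0, 60], 0, 0], [[0, 0, 72], 0, 0], [[0, 10, 72], 0, 0], [[0, 18, 72], 0, 0]])

```text
clock: 2.38
eef_pos: [0.5028, -0.1886, 0.128]
eef_rot: [-179.9, -0.0, 75.6]
wrist_force: [0.1, -0.3, -0.1]
gripper_width: 0.002
```

Emit:
arm_command(deltas=[[[0, 5, 0], 0, 0], [[0, 11, 0], 0, 0], [[0, 17, 0], 0, 0], [[0, 23, 0], 0, 0], [[0, 29, 0], 0, 0]])

```text
clock: 2.8
eef_pos: [0.5318, -0.1968, 0.129]
eef_rot: [180.0, 0.0, 75.6]
wrist_force: [0.4, -0.2, 0.3]
gripper_width: -0.002
```

Emit:
arm_command(deltas=[[[0, 6, 0], 0, 0], [[0, 12, 0], 0, 0], [[0, 18, 0], 0, 0], [[0, 22, 0], 0, 0], [[0, 22, 0], 0, 0]])

```text
clock: 3.22
eef_pos: [0.5532, -0.2023, 0.1286]
eef_rot: [180.0, 0.0, 75.6]
wrist_force: [-0.4, 0.6, 0.3]
gripper_width: 0.0
```

```bash
python3 - <<'E'
from m import *
t=cam("top"); s=cam("side")
print(read_state()["eef_pos"])
a=cv2.resize(t[0][185:275,270:360],(400,400),interpolation=cv2.INTER_CUBIC)
b=cv2.resize(s[0][200:300,225:345],(480,400),interpolation=cv2.INTER_CUBIC)
cv2.imwrite("pics/z2.png",np.hstack([np.clip(a*1.5,0,255).astype(np.uint8),b])[...,::-1])
E
```

```text
[ 0.55238351 -0.20209587  0.12854055]
```

View pics/z2.png

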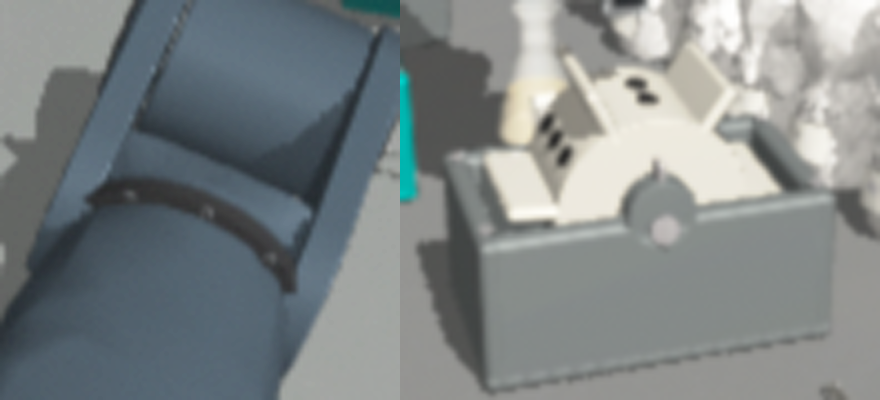

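The side crop at (265,240) shows the wheel unmoved and no gripper beside it, although the TCP should be there. I'll check the full side view with the TCP projected into it.

```bash
python3 - <<'E'
from m import *
s=cam("side"); t=cam("top"); p=read_state()["eef_pos"]
q=proj(s,p); print(q,proj(t,p), proj(s,[.222,.503,.196]))
im=s[0].copy(); cv2.drawMarker(im,tuple(int(v) for v in q),(255,0,0),0,12)
im2=t[0].copy(); cv2.drawMarker(im2,tuple(int(v) for v in proj(t,p)),(255,0,0),0,12)
cv2.imwrite("pics/s2.png",cv2.resize(np.vstack([im,im2])[...,::-1],(400,600)))
E
```

```text
[280.2050053  218.84830739] [313.06174277 226.6841997 ] [ 55.67348388 136.84018365]
```

View pics/s2.png

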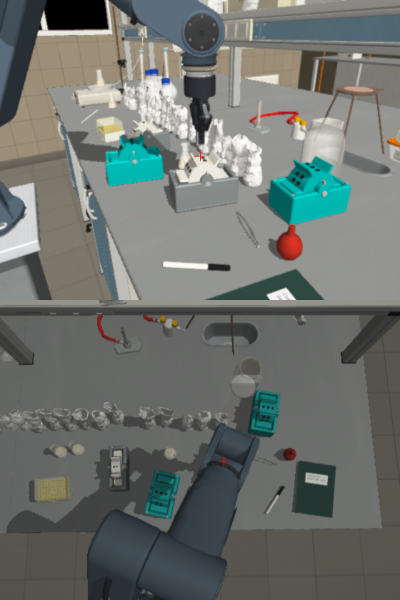

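The gripper is now in view at the wheel, with the TCP at (280,219), so the previous side frame was stale. I'll take a fresh crop and print a frame-change check with it.

```bash
python3 - <<'E'
from m import *
s=cam("side"); s2=cam("side"); print("diff",np.abs(s[0].astype(int)-s2[0]).mean(),read_state()["clock"],read_state()["eef_pos"])
b=cv2.resize(s2[0][180:300,225:345],(600,600),interpolation=cv2.INTER_CUBIC)
cv2.imwrite("pics/z3.png",b[...,::-1])
E
```

```text
diff 0.3214739229024943 3.5167 [ 0.55228093 -0.20208429  0.12873617]
```

View pics/z3.png

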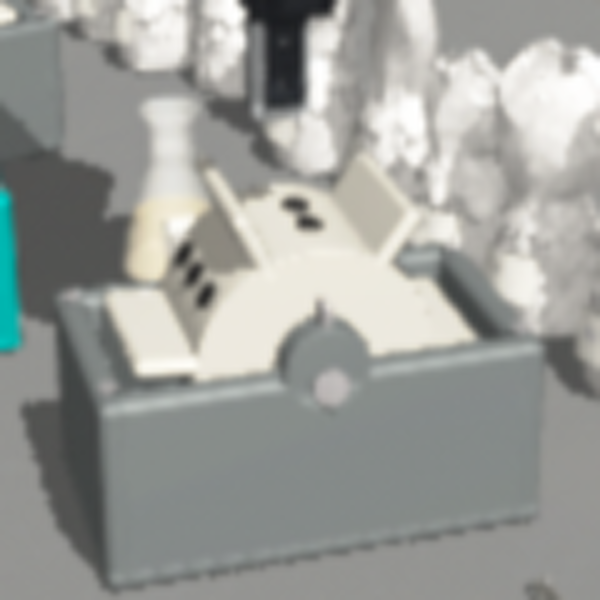

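The drawn TCP is at (280,219), but the fingertip's visible end is at about (281,202), above the wheel, and the ridges haven't moved. I'll quantify that by differencing against the first frame.

```bash
python3 - <<'E'
from m import *
s=cam("side"); p=read_state()["eef_pos"]
a=cv2.imread("pics/side0.png")[...,::-1].astype(int); d=(np.abs(a-s[0]).max(2)>25)
for v in range(180,226,2):
    x=np.where(d[v,255:320])[0]; print(v,(x.min()+255,x.max()+255,len(x)) if len(x) else None,end="; ")
print()
for v in range(90,150,3):
    x=np.where(d[v,15:90])[0]; print(v,(x.min()+15,x.max()+15,len(x)) if len(x) else None,end="; ")
for z in(.13,.14,.15,.16,.17): print(z,ray(s,281,202,z).round(3),proj(s,[p[0],p[1],z]).round(1))
for z in(.18,.2,.22,.24): print(z,proj(s,[.222,.503,z]).round(1))
E
```

```text
180 (np.int64(272), np.int64(292), 21); 182 (np.int64(273), np.int64(291), 19); 184 (np.int64(273), np.int64(286), 14); 186 (np.int64(274), np.int64(286), 13); 188 (np.int64(274), np.int64(286), 13); 190 (np.int64(274), np.int64(286), 13); 192 (np.int64(274), np.int64(286), 13); 194 (np.int64(274), np.int64(286), 13); 196 (np.int64(274), np.int64(286), 13); 198 (np.int64(274), np.int64(286), 11); 200 (np.int64(275), np.int64(286), 11); 202 (np.int64(275), np.int64(285), 10); 204 (np.int64(276), np.int64(276), 1); 206 None; 208 None; 210 None; 212 (np.int64(264), np.int64(267), 4); 214 None; 216 None; 218 (np.int64(272), np.int64(278), 7); 220 (np.int64(273), np.int64(273), 1); 222 None; 224 None; 
90 (np.int64(15), np.int64(61), 40); 93 (np.int64(15), np.int64(61), 38); 96 (np.int64(15), np.int64(62), 39); 99 (np.int64(15), np.int64(62), 42); 102 (np.int64(15), np.int64(60), 41); 105 (np.int64(15), np.int64(60), 37); 108 (np.int64(15), np.int64(61), 42); 111 (np.int64(15), np.int64(61), 41); 114 (np.int64(15), np.int64(62), 39); 117 (np.int64(15), np.int64(62), 37); 120 (np.int64(15), np.int64(47), 27); 123 (np.int64(15), np.int64(47), 20); 126 (np.int64(15), np.int64(31), 17); 129 (np.int64(15), np.int64(30), 16); 132 (np.int64(15), np.int64(29), 15); 135 (np.int64(15), np.int64(28), 14); 138 (np.int64(15), np.int64(28), 14); 141 (np.int64(15), np.int64(27), 13); 144 (np.int64(15), np.int64(26), 12); 147 (np.int64(15), np.int64(25), 11); 0.13 [ 0.595 -0.131  0.13 ] [280.2 218.2]
0.14 [ 0.582 -0.153  0.14 ] [280.2 213.3]
0.15 [ 0.57  -0.176  0.15 ] [280.1 208.3]
0.16 [ 0.557 -0.198  0.16 ] [280.  203.2]
0.17 [ 0.544 -0.22   0.17 ] [279.9 198.1]
0.18 [ 57.  142.4]
0.2 [ 55.3 135.4]
0.22 [ 53.7 128.4]
0.24 [ 52.  121.2]
```

The fingertip is about 30 mm above the reported TCP, both now and at the start, while its lateral position matches. That explains why it passed over the ridges with no force. I'll back off, go 30 mm lower at a spot that is clear either way, and check with the side camera.

Emit:
arm_command(deltas=[[[0, -20, 0], 0, 0], [[0, -40, 0], 0, 0], [[0, -60, 0], 0, 0], [[0, -62, 0], 0, 0], [[0, -62, 0], 0, 0]])

```text
clock: 3.98
eef_pos: [0.492, -0.1866, 0.129]
eef_rot: [180.0, 0.0, 75.6]
wrist_force: [0.1, 0.2, 0.4]
gripper_width: -0.0
```

Emit:
arm_command(deltas=[[[0, 0, 10], 0, 0], [[0, 0, 20], 0, 0], [[0, 0, 30], 0, 0], [[0, 0, 30], 0, 0], [[0, 0, 30], 0, 0]])

```text
clock: 4.4
eef_pos: [0.4922, -0.1865, 0.0976]
eef_rot: [-179.9, -0.0, 75.6]
wrist_force: [0.9, 0.1, 0.9]
gripper_width: -0.003
```

```bash
python3 - <<'E'
from m import *
s=cam("side"); st=read_state(); p=st["eef_pos"]; print(p,st["wrist_force"])
a=cv2.imread("pics/side0.png")[...,::-1].astype(int); d=(np.abs(a-s[0]).max(2)>25)
for v in range(190,250,3):
    x=np.where(d[v,235:290])[0]; print(v,(x.min()+235,x.max()+235,len(x)) if len(x) else None,end="; ")
print()
for z in(0,.01,.02,.03,.04): print(z,proj(s,p+[0,0,z]).round(1))
b=cv2.resize(s[0][180:300,225:345],(600,600),interpolation=cv2.INTER_CUBIC)
cv2.imwrite("pics/z4.png",b[...,::-1])
E
```

```text
[ 0.49246152 -0.18664535  0.0981774 ] [ 0.39483743 -0.13609262  0.57428832]
190 (np.int64(237), np.int64(260), 24); 193 (np.int64(237), np.int64(259), 23); 196 (np.int64(239), np.int64(258), 20); 199 (np.int64(238), np.int64(257), 20); 202 (np.int64(240), np.int64(257), 18); 205 (np.int64(241), np.int64(252), 12); 208 (np.int64(241), np.int64(254), 12); 211 (np.int64(241), np.int64(252), 10); 214 (np.int64(241), np.int64(254), 12); 217 (np.int64(244), np.int64(252), 9); 220 (np.int64(245), np.int64(252), 8); 223 (np.int64(243), np.int64(252), 8); 226 None; 229 None; 232 None; 235 None; 238 (np.int64(238), np.int64(245), 8); 241 (np.int64(237), np.int64(244), 8); 244 (np.int64(235), np.int64(235), 1); 247 None; 
0 [248.5 237.8]
0.01 [248.2 233. ]
0.02 [248.  228.1]
0.03 [247.7 223.1]
0.04 [247.5 218.1]
```

View pics/z4.png

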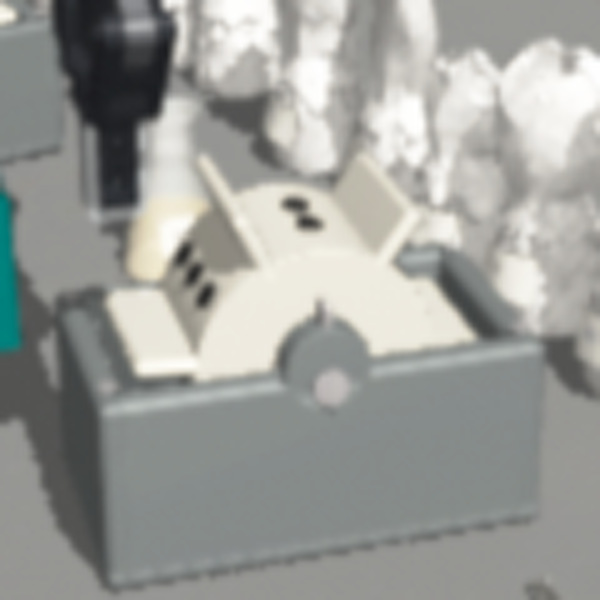

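The fingertip ends at row ~224, which puts it about 28 mm above the reported TCP, so the real tip height is near 0.126. I'll raise 2 mm and push slowly toward the ridge, watching the force.

Emit:
arm_command(deltas=[[[0, 6, -2], 0, 0], [[0, 12, -2], 0, 0], [[0, 18, -2], 0, 0], [[0, 24, -2], 0, 0], [[0, 29, -2], 0, 0]])

```text
clock: 4.87
eef_pos: [0.521, -0.1941, 0.1011]
eef_rot: [-180.0, 0.0, 75.6]
wrist_force: [-15.1, 3.3, 25.0]
gripper_width: 0.004
```

Emit:
arm_command(deltas=[[[0, 5, 0], 0, 0], [[0, 10, 0], 0, 0], [[0, 15, 0], 0, 0], [[0, 20, 0], 0, 0], [[0, 25, 0], 0, 0]])

```text
clock: 5.28
eef_pos: [0.5496, -0.2017, 0.1068]
eef_rot: [179.3, 0.1, 75.6]
wrist_force: [-0.9, 4.3, 42.5]
gripper_width: -0.0
```

```bash
python3 - <<'E'
from m import *
s=cam("side"); st=read_state(); p=st["eef_pos"]; print(p,st["wrist_force"])
b=cv2.resize(s[0][180:300,225:345],(600,600),interpolation=cv2.INTER_CUBIC)
cv2.imwrite("pics/z5.png",b[...,::-1])
E
```

```text
[ 0.55063432 -0.20194743  0.10690291] [ 0.46371028  4.60718143 41.81615926]
```

View pics/z5.png

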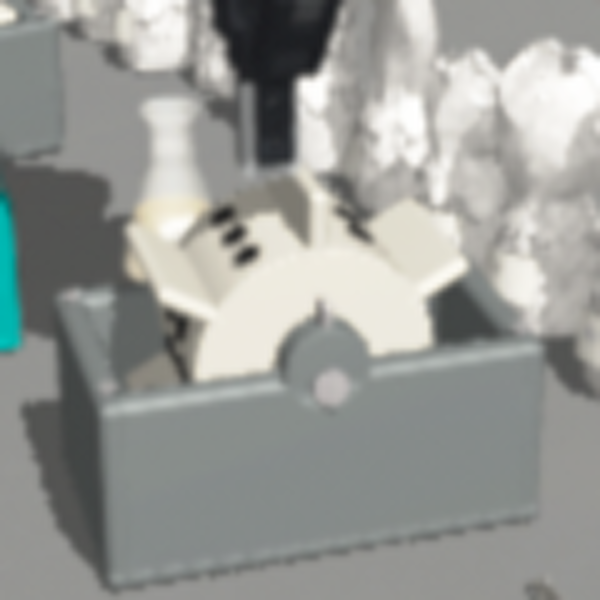

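The wheel turned by about 30°. The ridge is now near vertical and the fingertip sits on top of it (42 N up), so the true tip is about 36 mm above the reported TCP. I'll lift off, back up behind the ridge and re-measure before going lower.

Emit:
arm_command(deltas=[[[0, 0, -15], 0, 0], [[0, 0, -25], 0, 0], [[0, -10, -25], 0, 0], [[0, -20, -25], 0, 0], [[0, -20, -25], 0, 0]])

```text
clock: 5.75
eef_pos: [0.5242, -0.1948, 0.1256]
eef_rot: [-179.9, -0.0, 75.6]
wrist_force: [-0.1, -0.7, -0.0]
gripper_width: 0.003
```

```bash
python3 - <<'E'
from m import *
s=cam("side"); st=read_state(); p=st["eef_pos"]; print(p,st["eef_rot"],st["wrist_force"],st["clock"])
a=cv2.imread("pics/side0.png")[...,::-1].astype(int); d=(np.abs(a-s[0]).max(2)>25)
for v in range(185,220,1):
    x=np.where(d[v,245:295])[0]; print(v,(int(x.min()+245),int(x.max()+245),len(x)) if len(x) else None,end="; ")
print()
for z in(.02,.03,.04): print(z,proj(s,p+[0,0,z]).round(1))
b=cv2.resize(s[0][180:300,225:345],(600,600),interpolation=cv2.INTER_CUBIC)
cv2.imwrite("pics/z6.png",b[...,::-1])
E
```

```text
[ 0.5250403  -0.19507724  0.12567824] [-1.79965716e+02 -3.73501600e-03  7.55637872e+01] [-0.33739925  0.91120664 -0.10759428] 5.8
185 (257, 275, 19); 186 (258, 274, 17); 187 (258, 271, 14); 188 (258, 271, 14); 189 (258, 271, 14); 190 (258, 271, 14); 191 (258, 271, 14); 192 (258, 271, 14); 193 (258, 270, 12); 194 (258, 270, 10); 195 (258, 270, 10); 196 (258, 270, 11); 197 (258, 270, 11); 198 (258, 270, 11); 199 (258, 271, 13); 200 (258, 272, 14); 201 (258, 272, 14); 202 (258, 272, 14); 203 (258, 272, 14); 204 (259, 272, 13); 205 (259, 271, 9); 206 (261, 270, 3); 207 None; 208 (279, 280, 2); 209 (279, 283, 5); 210 (281, 283, 3); 211 (265, 284, 6); 212 (265, 284, 6); 213 (265, 286, 6); 214 (266, 287, 7); 215 (266, 294, 14); 216 (267, 294, 17); 217 (268, 294, 18); 218 (268, 294, 18); 219 (279, 294, 12); 
0.02 [265.3 212.2]
0.03 [265.2 207.2]
0.04 [265. 202.]
```

View pics/z6.png

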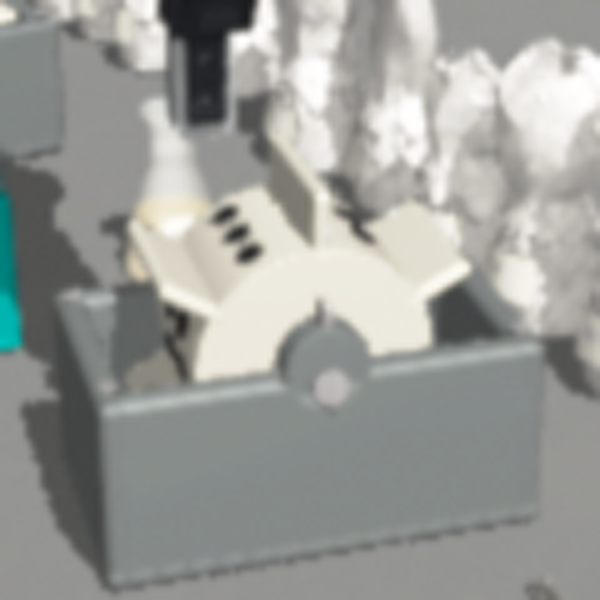

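The finger's near edge explains the difference between the 30 mm and 36 mm estimates, so I take 35–36 mm. I'll descend 34 mm (real tip ≈ 0.127) behind the vertical ridge and push in small steps.

Emit:
arm_command(deltas=[[[0, 0, 12], 0, 0], [[0, 0, 24], 0, 0], [[0, 0, 34], 0, 0], [[0, 0, 34], 0, 0], [[0, 4, 34], 0, 0]])

```text
clock: 6.22
eef_pos: [0.5287, -0.1959, 0.0909]
eef_rot: [-179.9, -0.0, 75.6]
wrist_force: [-0.9, -0.2, -0.3]
gripper_width: -0.001
```

Emit:
arm_command(deltas=[[[0, 4, 0], 0, 0], [[0, 8, 0], 0, 0], [[0, 12, 0], 0, 0], [[0, 16, 0], 0, 0], [[0, 20, 0], 0, 0]])

```text
clock: 6.63
eef_pos: [0.5488, -0.2012, 0.0919]
eef_rot: [-180.0, 0.0, 75.6]
wrist_force: [-3.0, 0.9, 1.4]
gripper_width: 0.002
```

Emit:
arm_command(deltas=[[[0, 4, 0], 0, 0], [[0, 8, 0], 0, 0], [[0, 12, 0], 0, 0], [[0, 16, 0], 0, 0], [[0, 20, 0], 0, 0]])

```text
clock: 7.05
eef_pos: [0.5681, -0.2061, 0.0915]
eef_rot: [-180.0, -0.0, 75.6]
wrist_force: [-4.0, 0.2, -1.2]
gripper_width: -0.002
```

```bash
python3 - <<'E'
from m import *
s=cam("side"); st=read_state(); p=st["eef_pos"]; print(p,st["wrist_force"],st["clock"])
b=cv2.resize(s[0][180:300,225:345],(600,600),interpolation=cv2.INTER_CUBIC)
cv2.imwrite("pics/z7.png",b[...,::-1])
E
```

```text
[ 0.56885944 -0.2063051   0.09165102] [-2.3423655   0.83044733 -0.14328897] 7.1
```

View pics/z7.png

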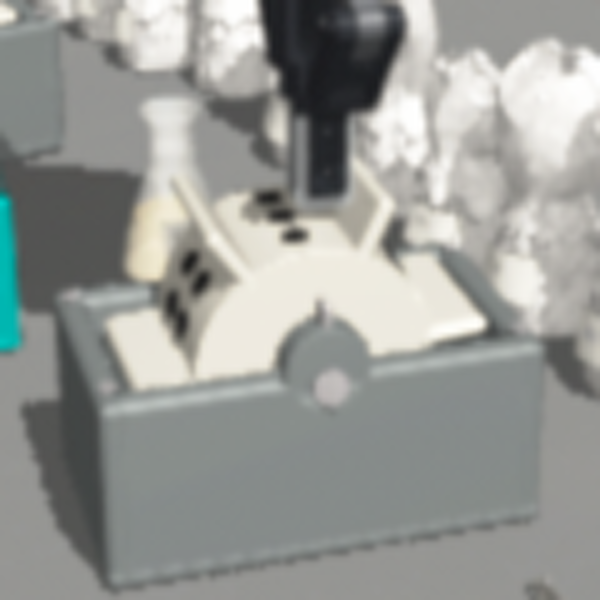

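Three studs face up at (285,215) with the finger in contact, and the geometry gives about -3°. I'll push 3 mm more, lift straight off and clear out of the view.

Emit:
arm_command(deltas=[[[0, 2, 0], 0, 0], [[0, 3, 0], 0, 0], [[0, 3, 0], 0, 0], [[0, 0, -15], 0, 0], [[0, 0, -40], 0, 0]])

```text
clock: 7.52
eef_pos: [0.5669, -0.2057, 0.1302]
eef_rot: [-179.8, -0.0, 75.6]
wrist_force: [-0.9, 0.3, 0.1]
gripper_width: 0.0
```

Emit:
arm_command(deltas=[[[0, 0, -40], 0, 0], [[0, -30, -70], 0, 0], [[0, -70, -70], 0, 0], [[30, -100, -70], 0, 0], [[60, -130, -70], 0, 0]])

```text
clock: 7.93
eef_pos: [0.4569, -0.1169, 0.2025]
eef_rot: [179.8, 0.0, 75.4]
wrist_force: [0.5, 0.5, 0.8]
gripper_width: -0.002
```

Emit:
arm_command(deltas=[[[30, 0, 0], 0, 0], [[70, 0, 0], 0, 0], [[110, 0, 0], 0, 0], [[150, 0, 0], 0, 0], [[190, 0, 0], 0, 0]])

```text
clock: 8.35
eef_pos: [0.506, 0.0691, 0.2025]
eef_rot: [179.8, -0.1, 75.6]
wrist_force: [1.3, -0.8, -0.2]
gripper_width: 0.003
```

```bash
python3 - <<'E'
from m import *
t=cam("top"); s=cam("side"); print(read_state()["eef_pos"],read_state()["wrist_force"])
print("top",studs(t,295,205,330,252)); print("side",studs(s,262,208,312,240))
t0=cv2.imread("pics/top0.png")[...,::-1].astype(int)
for n,(x0,y0,x1,y1) in dict(narrow=(148,200,186,272),flask=(222,200,252,228)).items():
    print(n,np.abs(t0-t[0])[y0:y1,x0:x1].mean(), (np.abs(t0-t[0])[y0:y1,x0:x1].max(2)>40).sum())
a=cv2.resize(t[0][185:275,270:360],(400,400),interpolation=cv2.INTER_CUBIC)
b=cv2.resize(s[0][200:300,225:325],(400,400),interpolation=cv2.INTER_CUBIC)
c=cv2.resize(t[0][185:285,140:265],(500,400)); 
v=np.hstack([np.clip(a*1.5,0,255).astype(np.uint8),b]); 
cv2.imwrite("pics/z8.png",v[...,::-1])
E
```

```text
[0.5064287  0.07154662 0.20225535] [-0.63550824 -0.81568985 -0.2366234 ]
top [(np.float64(326.7), np.float64(208.2), 36), (np.float64(306.0), np.float64(224.0), 9), (np.float64(312.9), np.float64(225.7), 9), (np.float64(319.2), np.float64(227.0), 10), (np.float64(305.8), np.float64(238.4), 7), (np.float64(311.8), np.float64(241.3), 18), (np.float64(296.6), np.float64(248.4), 21), (np.float64(304.8), np.float64(241.6), 7)]
side [(np.float64(277.0), np.float64(209.2), 5), (np.float64(311.0), np.float64(209.4), 4), (np.float64(286.5), np.float64(215.2), 7), (np.float64(264.8), np.float64(224.4), 6), (np.float64(304.3), np.float64(228.5), 36), (np.float64(263.2), np.float64(231.0), 6), (np.float64(265.5), np.float64(234.9), 7)]
narrow 26.662768031189085 897
flask 9.899206349206349 50
```

View pics/z8.png

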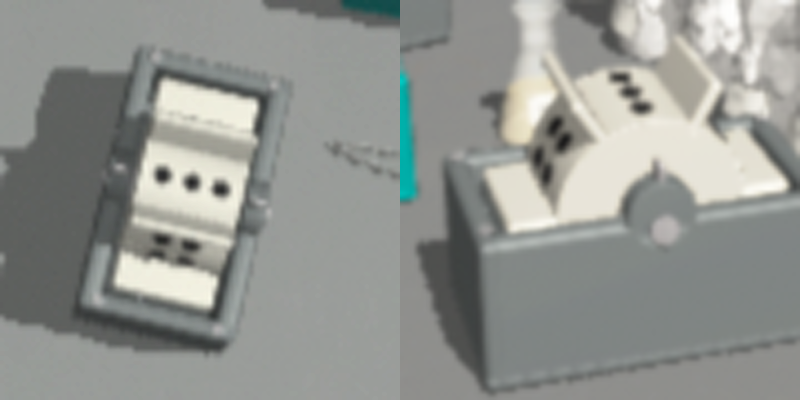

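The crop shows three studs facing up at about (192,182), symmetric between the ridges. I'll compute the angle, then move the arm back toward the robot so I can check the bystanders.

Emit:
arm_command(deltas=[[[0, -35, -20], 0, 0], [[0, -75, -40], 0, 0], [[-30, -110, -40], 0, 0], [[-60, -140, -40], 0, 0], [[-60, -140, -40], 0, 0]])

```text
clock: 8.87
eef_pos: [0.3507, 0.0425, 0.2418]
eef_rot: [180.0, 0.0, 75.6]
wrist_force: [0.6, -0.8, -0.7]
gripper_width: -0.003
```

```bash
python3 - <<'E'
from m import *
t=cam("top"); s=cam("side"); print(read_state()["eef_pos"],read_state()["wrist_force"])
ax=np.array([.558,-.2035]); xh=np.array([.9686,-.2487])
X=tri(t,(312.8,225.6),s,(282.1,222.4)); Y=ray(t,312.8,225.6,.1225)
print("tri",X,"ang",np.degrees(np.arctan2((X[:2]-ax)@xh,X[2]-.075)),"ray ang",np.degrees(np.arcsin((Y[:2]-ax)@xh/.0475)))
t0=cv2.imread("pics/top0.png")[...,::-1].astype(int); s0=cv2.imread("pics/side0.png")[...,::-1].astype(int)
dt=np.abs(t0-t[0]).max(2)>40; ds=np.abs(s0-s[0]).max(2)>40
print("top narrow",dt[200:272,148:186].sum(),"flask",dt[200:228,222:252].sum())
print("side narrow",ds[165:215,175:238].sum(),"flask",ds[195:237,248:268].sum())
E
```

```text
[0.3541802  0.04306274 0.24249601] [ 0.55031337  0.31848106 -0.09196161]
tri [ 0.55643473 -0.20217308  0.12048064] ang -2.3244395227757053 ray ang -2.5109855132792678
top narrow 0 flask 0
side narrow 0 flask 55
```

```bash
python3 -c "
from workcell import *
s=read_state(); print(s['clock'],abs(s['qvel']).max(),s['wrist_force']); print(sign_off())"
```

```text
8.9667 3.5365253964549415 [ 0.55031337  0.31848106 -0.09196161]
the job is handed in; nothing more can be done
None
```

I rolled the wide wheel up from about -55° until its three-stud face points up, pushing one ridge with the closed fingertips. The arm then moved clear and I handed the job in at 9.0 s.

**Last checks:**
- **Wheel angle:** it measures -2.3° by triangulation and -2.5° by the top-view ray, against an allowed ±12°.
- **Narrow counter:** no pixels changed against the start, in either view.
- **Flask:** nothing changed in the top view. In the side view 55 pixels changed in a window that also takes in the moved ridge, so I put those down to the ridge.
- **Robot:** the wrist force was about 0.6 N, so it touches nothing. One joint still read 3.5°/s at hand-in as the arm settled in free air.

**What went wrong on the way:**
- **Tool height:** the real fingertip was higher than the reported TCP, about 30 mm by camera and 36 mm by contact. The first pass therefore missed the wheel.
- **Second pass:** the finger rode up onto a ridge top, with about 42 N at the wrist through the fingers. The limit is 40 N on the arm or gripper body and 120 N at the wrist. I assumed the fingers do not count as gripper body, but I could not confirm that. I backed off, went lower and finished with 3 to 4 N pushes.

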